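Slide the preheater under the clamped circuit board

ROBOT

A 6-joint arm with a two-finger parallel gripper is mounted at the origin on the work surface. World frame = base frame: x ahead of the robot, y to its left, z up, the work surface at z = 0. Lengths are in m, angles in rad, forces in N, time in s.
With the tool pointing down it reaches from about 0.35 to 0.725 m from the base axis. Payload 6 kg.
Tool frame: the origin (TCP) lies at the very end of the fingers, on their centre line; the grasp point (between the pads) lies 19 mm behind it; z points along the fingers, y is the direction in which the jaws open and shut (so a half turn about z gives the same grasp; the last joint's range is limited). The gripper opens to 85 mm and grips with 20 to 120 N. Pads are 22 mm wide; open, the fingers measure 114 mm over their backs; the gripper's body (76 mm by 85 mm) begins 54 mm behind the grasp point. The pads swing forward as they close: fully open they stand 13 mm farther back than shut.
Start: joints at [-0.991, 0.04, 0.085, 0, -1.615, -0.334], TCP at [0.146, -0.582, 0.199] pointing down, gripper open.
Joint ranges: [-2.56, 2.56], [-1.29, 2.01], [-1.08, 1.49], [-3.29, 1.98], [-2.81, -0.18], [-2.99, 2.99]. Speed limits (rad/s): [2.57, 2.57, 3.01, 3.14, 3.14, 3.14].

INTERFACE

Orientations are given as a unit quaternion [w, x, y, z].
In Python, from plant import bot, optics, ticket gives the robot as it stands.
- The arm moves only by the tool arm_command, never from a script. Its argument "targets" is text: rows parted by semicolons, each of 7 numbers parted by spaces: the closure, from -1 (fully open) to 1 (shut), then the shift along the tool's x, y, z in cm, then the turn, a rotation vector about the tool's x, y, z in rad. A call has 1 to 10 rows; each row is the pose to reach, as a shift and turn from the pose commanded when the call began, along the tool's axes at that moment; what a row does not reach only later rows make up. A row lasts 1/8 s, in which the tool goes at most 62.5 mm and 10.7 degrees, less where a joint would pass 70% of its speed; a pose out of reach is approached as far as the arm can. A call with a gripper value outside its range is refused whole. The fingers move at their own pace and stop on an object; "force" is the grip in N (left out, the last holds). Time passes only in rows, so rows that repeat a pose let the fingers close. It gives the time, the measured TCP pose, the force and the opening at its end, in the units of the state.
- bot.get_obs(): the state, without advancing time (a new reading comes with each control period).
- optics.get_image(name): name is "scene" or "top" or "wrist"; returns (picture, depth): 480x640x3 uint8, blue, green, red; 480x640 float32, m along the optical axis (not along the pixel's ray), 0 where there is no reading.
- optics.camera_params(name): a dict with "mtx" (3x3 intrinsics, pixels), "extrinsics" (4x4, takes a point from world to camera coordinates). Camera axes: x right, y up, looking along -z (the intrinsics and any distortion apply to the point x, -y, -z); pixel columns grow to the right and rows downward; lengths in m; the calibration is good to about 2 mm. A picture is of the moment at which its call begins: read the wrist's pose just before it. camera_params takes no time and is no camera call; for the wrist camera it gives the pose at the moment of the call.
- ticket.hand_in(): hands the job in, once; it reports no verdict.
The state is a dict: "time_s": time; "q": joint angles; "dq": joint speeds; "effort": joint torques, N m; "position": TCP position; "eef_rot": TCP orientation; "force": force on the tool from outside, world axes, zero at the start; "torque": the same for the moment, N m; "width": opening from 0.0 (shut) to 1.0 (fully open).
Only numpy, scipy, OpenCV 4.12 (cv2) and the standard library are available. Lean on these libraries where they do the work, as an engineer would, in place of code of your own. Each camera call takes 0.05 s, during which the arm holds its last target. There are 200 camera calls.

TASK

Push the yellow preheater along the bench with your fingertips, under the board in the holder, until its flat bed lies square and centred beneath the bare processor. Push gently and keep it flat on the bench: do not grip, lift or tip it, do not knock or shift the board holder, and leave the other things on the bench where they are.

Things in the scene. Friction and masses are not known exactly. Their poses are not given: they have to be found in the camera images.
- preheater: Slim preheater, loose, 0.45 to 0.7 kg, unplugged. Own frame: flat dark bed with bright aluminium top, x -50 to +50 mm, y -46 to +46, top at 22 mm; behind it a yellow control box, x -105 to -50 mm, same width, 42 mm tall, too tall to go under the board. Origin: on the bench under the bed's centre; +x points to the bed's front, which goes in first; z up. Slides at about 2 to 6 N, stays where left.
- push_face (a point): Centre of the flat, upright rear face of the preheater's control box (92 mm wide, from 3 to 42 mm above the bench), 105 mm behind the bed's centre and 22 mm above the bench: the face to push against.
- holder: U-shaped holder, loose on rubber feet, 1.1 kg, with a dark blue circuit board clamped level in it. Origin: on the bench straight under the processor's centre; +x: the direction in which the preheater goes in; z up. Board x -46 to +96 mm, y -95 to +75, underside 25 mm above the bench (3 mm headroom over the bed). Open towards -x; a dark cross bar closes it at x 100 to 116 mm, underside at 18 mm.
- processor (a point): Centre of the top of the bare processor on the board: a green 37 mm square with a silver 17 mm die in its middle, 30 mm above the bench, straight above the holder's origin and 46 mm in from the board's open edge. Same axes as the holder.
- board_edge (a point): Point on the board's open edge in line with the processor, 26 mm above the bench, 46 mm before the processor. With the bed centred under the processor the control box stands 4 mm short of this edge. Either side of the way in stand the front legs of the holder's aluminium arms (arm tops at 34 mm), inner faces at y -90 and +70 mm in the holder's frame.
- cooler: Round brass and copper cooler with a fan, taken off the processor, 80 mm across, 32 mm tall, loose, beyond the holder. Leave alone. Origin: centre of its underside.
- flux_jar: White jar with a blue lid, 44 mm across, 45 mm tall, loose, beside the way in. Leave alone. Origin: centre of its underside.
- solvent: Brown bottle with a red cap, 44 mm across, 85 mm tall, loose. Leave alone. Origin: centre of its underside.
- driver: Blue-handled screwdriver lying on the bench, 150 mm long, loose. Leave alone. Its x axis runs along it.
There are look-alikes about, which are no part of the job. Of the things that look like the preheater, the largest one is meant.

How it is judged:
By the outcome, as a careful person would: the job done as asked, in the order asked, and still so for the second after the job is handed in, with the robot touching nothing.
It also fails if it takes over 70 s, if anything falls off the work surface, if the arm or the gripper's body presses on something with over 40 N, if the wrist force passes 120 N, or if a joint passes its speed limit or range.

## Working session

There is one attempt and no reset: what is moved stays moved. The work goes in short steps, Python scripts to look and compute and a tool call to move; the robot and the scene stay as the last step left them, time stands still between calls to the robot, and variables do not carry over. Pictures are saved under pics/ and viewed, about 8 in all and at most 12, crops included, and the job is handed in when it is done.

Besides the shell and the picture viewer there is one more tool, called after "Emit:" as name(argument=value, ...), one argument or row to a line, values as JSON. arm_command: Moves the arm, as the interface text tells. Its arguments: {"type":"object","properties":{"targets":{"type":"string"},"force":{"type":"number"}},"required":["targets"]}

```bash
mkdir -p pics; ls
cat > h.py <<'E'
import numpy as np,cv2
from plant import bot,optics,ticket
def shot(n):
    p=optics.camera_params(n); im,d=optics.get_image(n); return im,d,p
def ray(p,u,v):
    K=np.array(p['mtx']);E=np.array(p['extrinsics']);R=E[:3,:3];t=E[:3,3]
    k=np.linalg.inv(K)@np.array([u,v,1.]);d=R.T@(k*[1,-1,-1]);return -R.T@t,d
def onz(p,u,v,z):
    o,d=ray(p,u,v);return o+d*(z-o[2])/d[2]
def proj(p,X):
    E=np.array(p['extrinsics']);c=E[:3,:3]@np.array(X)+E[:3,3];q=np.array(p['mtx'])@(c*[1,-1,-1]);return q[:2]/q[2]
E
python3 - <<'E'
from h import *
for n in('top','scene'):
    im,d,p=shot(n);cv2.imwrite(f'pics/{n}0.png',im);np.savez(f'{n}0.npz',im=im,d=d,**p);print(p)
print(bot.get_obs())
E
```

```text
pics
{'mtx': array([[481.52793678,   0.        , 314.63704956],
       [  0.        , 481.52793678, 243.99885733],
       [  0.        ,   0.        ,   1.        ]]), 'extrinsics': array([[-0.01590137, -0.99987034,  0.00253992,  0.11045001],
       [ 0.99694012, -0.01566023,  0.07658433, -0.56980257],
       [-0.07653462,  0.00374995,  0.99705987, -1.07870556],
       [ 0.        ,  0.        ,  0.        ,  1.        ]])}
{'mtx': array([[461.69561467,   0.        , 312.86626618],
       [  0.        , 461.69561467, 236.25083278],
       [  0.        ,   0.        ,   1.        ]]), 'extrinsics': array([[-0.42913068,  0.90308096, -0.01707739,  0.13899173],
       [-0.57694499, -0.25951055,  0.7744603 ,  0.28844199],
       [ 0.69496859,  0.34219738,  0.63239198, -1.34660944],
       [ 0.        ,  0.        ,  0.        ,  1.        ]])}
{'time_s': 0.1, 'q': array([-9.91303574e-01,  4.07885482e-02,  8.39051028e-02, -4.41581881e-04,
       -1.61553921e+00, -3.33692494e-01]), 'dq': array([ 1.80453458e-04, -7.01116956e-05,  5.25070101e-03,  2.23646687e-03,
       -1.27570014e-03, -1.85642173e-04]), 'effort': array([-6.39317135e-03, -3.69347727e+01,  3.48279619e+01,  6.95179626e+00,
       -4.51460961e-03, -3.94339537e-06]), 'position': array([ 0.14598052, -0.58159428,  0.19854834]), 'eef_rot': array([-1.60536124e-04, -1.22600552e-01,  9.92455739e-01,  8.27115130e-04]), 'force': array([-0.56872854, -0.54036792,  1.09086799]), 'torque': array([ 0.03172696,  0.04513226, -0.02497509]), 'width': 1.0002874438009008}
```

View pics/top0.png

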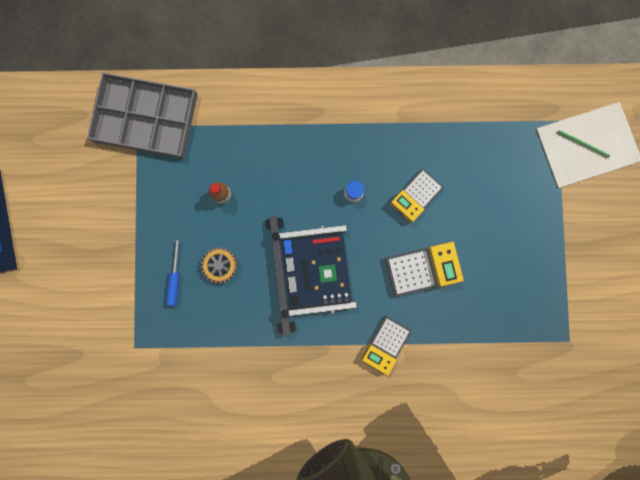

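View pics/scene0.png

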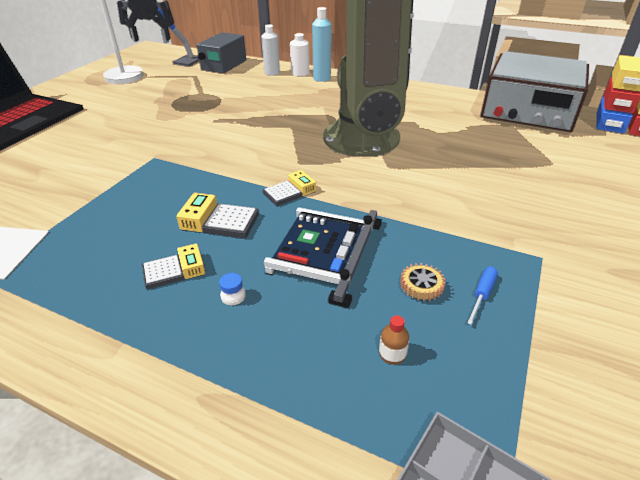

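Candidates for the preheater in the top view: the large unit at (425,270), and small look-alikes at (417,195) and (386,345). The large one matches the description. I'll measure it, the holder and the processor, and make a close crop.

```bash
cat >> h.py <<'E'
def tri(p1,a,p2,b):
    o1,d1=ray(p1,*a);o2,d2=ray(p2,*b)
    s=np.linalg.lstsq(np.c_[d1,-d2],o2-o1,rcond=None)[0];A=o1+s[0]*d1;B=o2+s[1]*d2
    return (A+B)/2,np.linalg.norm(A-B)
def blobs(m,amin=60):
    cs=cv2.findContours(m.astype(np.uint8),cv2.RETR_EXTERNAL,cv2.CHAIN_APPROX_NONE)[0]
    return sorted([c for c in cs if cv2.contourArea(c)>amin],key=cv2.contourArea,reverse=True)
def hsv(im): return cv2.cvtColor(im,cv2.COLOR_BGR2HSV)
def yellow(im): return cv2.inRange(hsv(im),(20,150,120),(32,255,255))
def green(im): return cv2.inRange(hsv(im),(50,120,60),(75,255,200))
def bright(im): return cv2.inRange(hsv(im),(0,0,130),(180,60,255))
E
python3 - <<'E'
from h import *
for n in('top','scene'):
    z=np.load(n+'0.npz');im=z['im']
    for nm,f in(('Y',yellow),('G',green),('W',bright)):
        for c in blobs(f(im),40)[:14]:
            r=cv2.minAreaRect(c)
            x,y=r[0]
            if (n=='top' and 130<x<570 and 120<y<390) or (n=='scene' and 100<x<540 and 160<y<400):
                print(n,nm,np.round(r[0],1),np.round(r[1],1),round(r[2],1),cv2.contourArea(c))
t=np.load('top0.npz')['im'][205:345,255:480];s=np.load('scene0.npz')['im'][165:315,160:385]
a=cv2.resize(t,(788,490*1),interpolation=cv2.INTER_CUBIC)
cv2.imwrite('pics/crop1.png',a)
cv2.imwrite('pics/crop2.png',cv2.resize(s,(788,525),interpolation=cv2.INTER_CUBIC))
E
```

```text
top Y [446.3 263.7] [40.3 24. ] 76.0 908.5
top Y [378.9 359.7] [30.9 18.6] 30.3 530.0
top Y [407.2 205.4] [29.1 17.3] 42.0 465.0
top G [327.3 273.3] [16.  15.9] 82.9 223.0
top W [569.4 135.1] [125.2 119.5] 53.0 5487.0
top W [411.  271.6] [36.1 38.1] 76.0 1299.5
top W [390.7 337.1] [26.7 29.4] 29.7 731.0
top W [422.9 188.3] [26.  27.9] 42.0 684.5
top W [140.3 134.5] [19.2 24.3] 11.3 422.0
top W [169.5 140. ] [19.  24.5] 11.3 415.5
top W [312.6 230.6] [ 7.2 67.5] 83.5 312.0
top W [322.6 309.5] [ 7.6 68. ] 82.6 309.5
scene Y [200.5 217.6] [23.7 45. ] 59.7 327.5
scene Y [193.5 271.3] [ 9.7 20.2] 75.1 161.5
scene Y [309.1 188.4] [ 8.1 15.4] 69.4 88.0
scene G [307.9 236.5] [20.4 12. ] 11.3 183.5
scene W [230.  216.6] [47.8 24.6] 7.1 883.5
scene W [301.4 272.5] [78.6 15.6] 13.1 772.0
scene W [161.4 268.5] [20.6 36.4] 76.0 681.5
```

View pics/crop1.png

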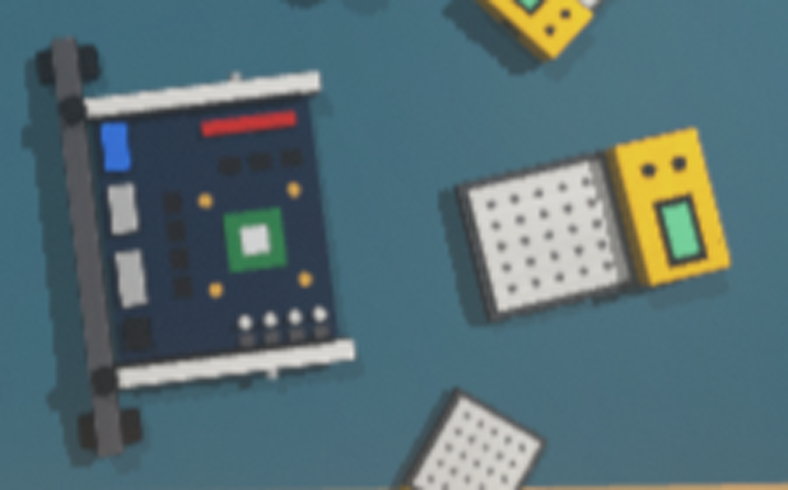

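View pics/crop2.png

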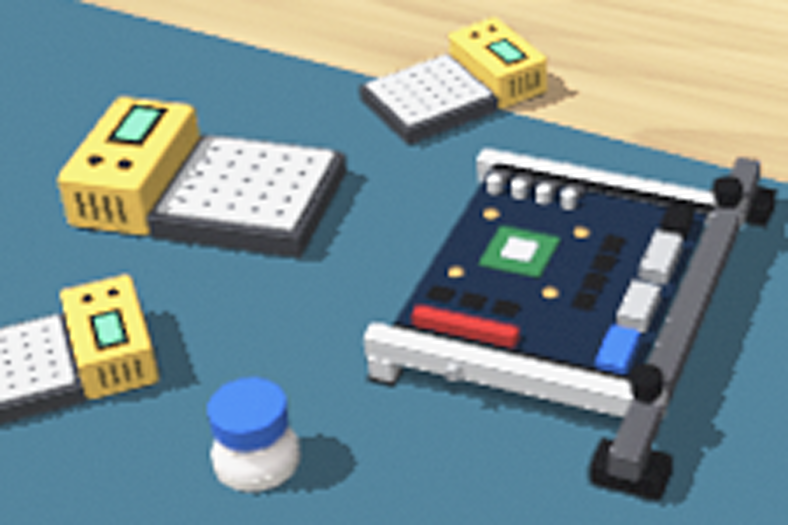

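```bash
cat >> h.py <<'E'
def rectw(p,c,z):
    b=cv2.boxPoints(cv2.minAreaRect(c));w=np.array([onz(p,u,v,z)[:2] for u,v in b])
    e1=w[1]-w[0];e2=w[2]-w[1];return w.mean(0),e1,e2
E
python3 - <<'E'
from h import *
z=np.load('top0.npz');s=np.load('scene0.npz');im=z['im']
print('cam',-z['extrinsics'][:3,:3].T@z['extrinsics'][:3,3])
def deg(e):return round(np.degrees(np.arctan2(e[1],e[0])),2)
def rep(nm,c,zz):
    m,e1,e2=rectw(z,c,zz);print(nm,np.round(m,4),*[(round(np.linalg.norm(e),4),deg(e)) for e in(e1,e2)]);return m
ys=blobs(yellow(im));ws=blobs(bright(im))
near=lambda cs,u,v:min(cs,key=lambda c:np.hypot(*(np.array(cv2.minAreaRect(c)[0])-[u,v])))
a=rep('box',near(ys,446,263),.042);b=rep('bed',near(ws,411,271),.022)
print('bed-box',np.linalg.norm(b-a),deg(b-a))
rep('cpu',near(blobs(green(im)),327,273),.030)
rep('armL',near(ws,312,230),.034);rep('armR',near(ws,322,309),.034)
# triangulate
print('cpu tri',tri(z,(327.3,273.3),s,(307.9,236.5)))
print('bed tri',tri(z,(411,271.6),s,(230,216.6)))
# corners from crops (crop scale 3.502/3.5)
T=lambda x,y:(255+(x+.5)/3.502-.5,205+(y+.5)/3.5-.5)
S=lambda x,y:(160+(x+.5)/3.502-.5,165+(y+.5)/3.5-.5)
for nm,a,b in(('box rear corner(+y scr up)',(697,129),(66,186)),('box rear lower',(729,265),(123,97)),('box front up',(611,147),(153,193)),('bed front top',(460,187),(299,235)),('bed front low',(491,321),(342,154)),
 ('board edge up/arm tip up',(320,82),(372,332)),('arm tip low',(355,349),(484,155)),('die',(255,240),(519,250)),('jar',None,None)):
    if a: X,e=tri(z,T(*a),s,S(*b));print(nm,np.round(X,4),round(e,4))
for n,(u,v) in dict(jar=(354,191)).items(): print(n,onz(z,u,v,.045))
d=z['d'];
for u,v in((411,270),(447,262),(327,262),(500,300)):
    o,dd=ray(z,u,v);K=z['extrinsics'];f=(K[:3,:3]@dd)[2];print('depthpt',u,v,o+dd*d[v,u]/-f)
E
```

```text
cam [0.48725703 0.10555754 1.11889144]
box [ 0.5213 -0.1923] (np.float64(0.0542), np.float64(-76.9)) (np.float64(0.0897), np.float64(-168.1))
bed [ 0.5051 -0.1169] (np.float64(0.0872), np.float64(-76.91)) (np.float64(0.0819), np.float64(-167.85))
bed-box 0.0771250492723103 102.11
cpu [0.5041 0.074 ] (np.float64(0.0359), np.float64(-83.79)) (np.float64(0.0361), np.float64(-173.96))
armL [0.6011 0.1056] (np.float64(0.1529), np.float64(-84.4)) (np.float64(0.0164), np.float64(-174.77))
armR [0.4233 0.086 ] (np.float64(0.1521), np.float64(-83.58)) (np.float64(0.0169), np.float64(-173.85))
cpu tri (array([0.50391726, 0.07423163, 0.0271732 ]), np.float64(0.0008433950896943774))
bed tri (array([ 0.50496252, -0.11696385,  0.0207551 ]), np.float64(0.000297937282168562))
box rear corner(+y scr up) [ 0.5692 -0.21    0.0335] 0.0075
box rear lower [ 0.4825 -0.2265  0.0417] 0.0031
box front up [ 0.5578 -0.1523  0.0381] 0.0087
bed front top [ 0.5362 -0.06    0.0192] 0.0026
bed front low [ 0.4496 -0.0796  0.0169] 0.0007
board edge up/arm tip up [0.6051 0.0312 0.0306] 0.0036
arm tip low [0.4325 0.0129 0.0322] 0.0046
die [0.504  0.074  0.0283] 0.0011
jar [0.68821247 0.01080773 0.045     ]
depthpt 411 270 [ 0.50869711 -0.11740197  0.01980087]
depthpt 447 262 [ 0.52478531 -0.19343502  0.04425125]
depthpt 327 262 [0.52969677 0.07406349 0.02685403]
depthpt 500 300 [ 0.43641577 -0.32639772 -0.00334427]
```

Heading of the preheater is about 102.6° and its bed centre is at (0.505,-0.117). The holder heads about 96.1° with the CPU at (0.504,0.074). In the holder's frame the bed is at x -190, y +19 mm, turned +6.5°. I'll go to a hover behind the rear face with the fingers half open.

Emit:
arm_command(
  targets="-0.2 -5.1 2.2 0 0 0 -0.172; -0.2 -10.2 4.5 0 0 0 -0.343; -0.2 -15.2 6.7 0 0 0 -0.515; -0.2 -20.3 9.0 0 0 0 -0.687; -0.2 -25.4 11.2 0 0 0 -0.858; -0.2 -30.5 13.5 0 0 0 -1.03; -0.2 -35.5 15.7 0 0 0 -1.2; -0.2 -40.6 18.0 0 0 0 -1.373; -0.2 -45.7 20.2 0 0 0 -1.545; -0.2 -45.7 20.2 0 0 0 -1.545",
  force=20,
)

```text
time_s: 1.35
position: [0.5419, -0.2721, 0.1975]
eef_rot: [0.0, 0.782, -0.623, -0.001]
force: [0.5, -1.2, 0.0]
width: 0.603
```

Run:
```python
from h import *
o=bot.get_obs();print(o['time_s'],o['position'],o['eef_rot'],o['q'],o['width'],o['force'])
w=shot('wrist');np.savez('w1.npz',im=w[0],d=w[1],**w[2]);t=shot('top')
p=w[2];E=np.array(p['extrinsics']);print(-E[:3,:3].T@E[:3,3],E[2,:3])
cv2.imwrite('pics/wt1.png',np.hstack([cv2.resize(w[0],(400,300)),cv2.resize(t[0],(400,300))]))
```

```text
1.35 [ 0.5419445  -0.27205597  0.19747969] [ 3.04104176e-04  7.82169574e-01 -6.23063751e-01 -1.49263091e-03] [-1.35906867e-01  5.99921944e-02  1.02069580e-01 -1.00482918e-03
 -1.61575016e+00  3.61350425e-01] 0.6031470802530642 [ 0.53570146 -1.22052025  0.00555802]
[ 0.55930393 -0.3421802   0.37145232] [ 0.06602433 -0.27651121  0.95873997]
```

View pics/wt1.png

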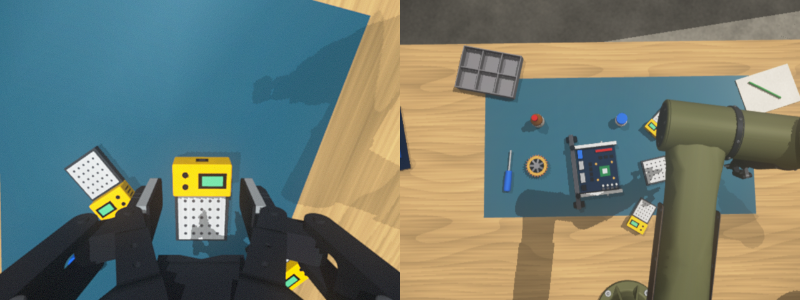

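The left half (wrist) shows the large preheater's rear centred between the fingers, box at about (202,177). The right half (top) shows the arm over the preheater and the CPU still visible at (604,171). Next I'll refine the pose from the wrist view and work out the push path.

```bash
cat >> h.py <<'E'
C=np.array([.504,.074]);TH=np.radians(96.1)
def hol(P): 
    d=np.array(P)[:2]-C;return np.array([d@[np.cos(TH),np.sin(TH)],d@[-np.sin(TH),np.cos(TH)]])
def deg(e):return np.degrees(np.arctan2(e[1],e[0]))
def boxpose(p,im,xy=None):
    # box top: keep pixels of yellow/display; rear edge+sides by minAreaRect of points rayed to z=.042
    m=cv2.morphologyEx(yellow(im),cv2.MORPH_CLOSE,np.ones((9,9),np.uint8))
    return blobs(m,200)
E
python3 - <<'E'
from h import *
z=np.load('w1.npz');im=z['im']
for c in blobs(yellow(im),200)[:4]:
    r=cv2.minAreaRect(c);m,e1,e2=rectw(z,c,.042);print(np.round(r[0]),np.round(r[1]),np.round(m,4),[(round(np.linalg.norm(e),4),round(deg(e),1)) for e in(e1,e2)])
for c in blobs(bright(im),200)[:5]:
    r=cv2.minAreaRect(c);m,e1,e2=rectw(z,c,.022);print('W',np.round(r[0]),np.round(r[1]),np.round(m,4),[(round(np.linalg.norm(e),4),round(deg(e),1)) for e in(e1,e2)])
cv2.imwrite('pics/w1c.png',cv2.resize(im[220:400,230:430],(800,720))[:600])
E
```

```text
[323. 282.] [63. 94.] [ 0.5238 -0.1993] [(np.float64(0.0881), np.float64(-167.1)), (np.float64(0.0659), np.float64(105.1))]
[182. 322.] [40. 71.] [ 0.6517 -0.1263] [(np.float64(0.0769), np.float64(-128.3)), (np.float64(0.0403), np.float64(135.5))]
[468. 438.] [41. 36.] [ 0.3257 -0.0528] [(np.float64(0.04), np.float64(-122.4)), (np.float64(0.0545), np.float64(138.6))]
W [322. 348.] [67. 76.] [ 0.5053 -0.1148] [(np.float64(0.0797), np.float64(-167.2)), (np.float64(0.0832), np.float64(104.6))]
W [148. 281.] [69. 54.] [ 0.6957 -0.1526] [(np.float64(0.0594), np.float64(-129.1)), (np.float64(0.0686), np.float64(136.4))]
W [409. 311.] [59. 18.] [ 0.4267 -0.1799] [(np.float64(0.0185), np.float64(-147.2)), (np.float64(0.0693), np.float64(123.2))]
W [234. 308.] [16. 55.] [ 0.6055 -0.1419] [(np.float64(0.0642), np.float64(-98.8)), (np.float64(0.0165), np.float64(171.0))]
```

View pics/w1c.png

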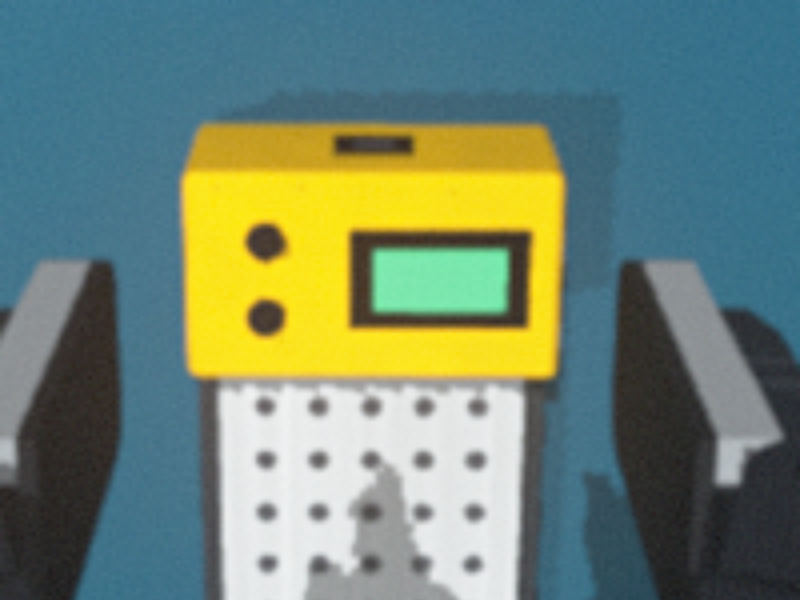

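Emit:
arm_command(
  targets="-0.2 0 0 6 0 0 0; -0.2 0 0 12 0 0 0; -0.2 0 0 16 0 0 0; -0.2 0 0 18.3 0 0 0; -0.2 0 0 18.6 0 0 0; -0.2 0 0 18.6 0 0 0",
)

```text
time_s: 2.2
position: [0.5403, -0.2757, 0.0148]
eef_rot: [-0.0, 0.78, -0.626, 0.001]
force: [0.3, -0.0, 0.3]
width: 0.6
```

```bash
cat > plan.py <<'E'
from h import *
from scipy.interpolate import CubicHermiteSpline as CH
from scipy.spatial.transform import Rotation as Ro
def plan(bx,by,hd,L,step,n,xend=0.,cx=35,adv=0):
    """bed pose in holder frame (mm, deg); prints tool rows to push along a path; L: length over which to align"""
    o=bot.get_obs();q=o['eef_rot'];R=Ro.from_quat([q[1],q[2],q[3],q[0]]).as_matrix();P=np.array(o['position'])
    a=np.radians(hd);x0=bx-cx*np.cos(a);y0=by-cx*np.sin(a);xe=xend-cx
    sp=CH([x0,x0+L],[y0,0],[np.tan(a),0]);ex=np.array([np.cos(TH),np.sin(TH)]);ey=np.array([-np.sin(TH),np.cos(TH)])
    xs=np.arange(x0,xe,step) if n is None else x0+step*np.arange(n)
    xs=np.append(xs[xs<xe],xe) if x0+step*len(xs)>=xe else xs
    for x in xs:
        y,s=(float(sp(x)),float(sp(x,1))) if x<x0+L else (0.,0.)
        f=np.arctan(s);d=np.array([np.cos(f),np.sin(f)]);t=np.array([x,y])-(105-cx+11-adv)*d
        w=C+(t[0]*ex+t[1]*ey)/1000
        loc=R.T@(np.r_[w,P[2]]-P)*100
        yaw=np.arctan2(R[1,0],R[0,0])+np.pi; dy=(TH+f-yaw+np.pi)%(2*np.pi)-np.pi
        print('bed x %.0f'%(x+cx*d[0]),'rows: %.2f %.2f 0 0 0 %.3f'%(loc[0],loc[1],-dy))
E
python3 - <<'E'
from plan import *
o=bot.get_obs();print(o['position'],o['eef_rot'],o['force'],o['width'])
b=hol([.505,-.1165])*1000;print(b);plan(b[0],b[1],102.8-96.1,165,5,40)
E
```

```text
[ 0.54029572 -0.27566733  0.01484186] [-1.51248106e-04  7.80126526e-01 -6.25621263e-01  7.84828514e-04] [ 0.34016753 -0.00817038  0.34416878] 0.6001406514726012
[-189.52764243   19.24896765]
bed x -190 rows: -4.70 -0.06 0 0 0 -0.004
bed x -184 rows: -5.21 0.17 0 0 0 0.025
bed x -179 rows: -5.72 0.38 0 0 0 0.054
bed x -174 rows: -6.23 0.56 0 0 0 0.080
bed x -169 rows: -6.75 0.72 0 0 0 0.106
bed x -164 rows: -7.27 0.85 0 0 0 0.129
bed x -159 rows: -7.79 0.96 0 0 0 0.151
bed x -154 rows: -8.31 1.04 0 0 0 0.171
bed x -149 rows: -8.83 1.09 0 0 0 0.189
bed x -144 rows: -9.35 1.13 0 0 0 0.206
bed x -139 rows: -9.86 1.14 0 0 0 0.221
bed x -135 rows: -10.38 1.13 0 0 0 0.234
bed x -130 rows: -10.89 1.10 0 0 0 0.246
bed x -125 rows: -11.40 1.06 0 0 0 0.256
bed x -120 rows: -11.91 0.99 0 0 0 0.264
bed x -115 rows: -12.41 0.91 0 0 0 0.271
bed x -110 rows: -12.91 0.81 0 0 0 0.276
bed x -105 rows: -13.40 0.70 0 0 0 0.280
bed x -100 rows: -13.89 0.57 0 0 0 0.282
bed x -95 rows: -14.38 0.43 0 0 0 0.282
bed x -90 rows: -14.87 0.28 0 0 0 0.280
bed x -85 rows: -15.35 0.12 0 0 0 0.277
bed x -80 rows: -15.82 -0.05 0 0 0 0.273
bed x -75 rows: -16.30 -0.24 0 0 0 0.267
bed x -70 rows: -16.77 -0.43 0 0 0 0.259
bed x -65 rows: -17.24 -0.63 0 0 0 0.249
bed x -60 rows: -17.71 -0.84 0 0 0 0.238
bed x -55 rows: -18.17 -1.06 0 0 0 0.225
bed x -49 rows: -18.64 -1.28 0 0 0 0.211
bed x -44 rows: -19.10 -1.51 0 0 0 0.194
bed x -39 rows: -19.57 -1.75 0 0 0 0.176
bed x -34 rows: -20.04 -1.99 0 0 0 0.157
bed x -29 rows: -20.51 -2.23 0 0 0 0.135
bed x -24 rows: -20.98 -2.48 0 0 0 0.112
bed x -19 rows: -21.48 -2.53 0 0 0 0.112
bed x -14 rows: -21.97 -2.59 0 0 0 0.112
bed x -9 rows: -22.47 -2.65 0 0 0 0.112
bed x -4 rows: -22.97 -2.70 0 0 0 0.112
bed x 0 rows: -23.39 -2.75 0 0 0 0.112
```

Emit:
arm_command(
  targets="-0.2 -2.0 0 0 0 0 0; -0.2 -3.8 -0.05 0 0 0 -0.004; -0.2 -4.4 -0.05 0 0 0 -0.004; -0.2 -4.7 -0.05 0 0 0 -0.004; -0.2 -5.2 0.17 0 0 0 0.025; -0.2 -5.7 0.38 0 0 0 0.054; -0.2 -6.23 0.56 0 0 0 0.08; -0.2 -6.75 0.72 0 0 0 0.106; -0.2 -7.27 0.85 0 0 0 0.129; -0.2 -7.27 0.85 0 0 0 0.129",
)

```text
time_s: 3.45
position: [0.5159, -0.2054, 0.0136]
eef_rot: [-0.0, 0.739, -0.674, 0.0]
force: [0.3, 0.4, 0.6]
width: 0.6
```

```bash
cat > chk.py <<'E'
from h import *
import sys
o=bot.get_obs();print(o['time_s'],o['position'],o['eef_rot'],o['force'])
im,d,p=shot('wrist');k=sys.argv[1];np.savez(k+'.npz',im=im,d=d,**p)
for c in blobs(yellow(im),300)[:3]:
    r=cv2.minAreaRect(c);print(np.round(r[0]),np.round(r[1]))
for c in blobs(bright(im),300)[:3]:
    r=cv2.minAreaRect(c);m,e1,e2=rectw(p,c,.022);print('W',np.round(r[0]),np.round(m,4),hol(m)*1000,[(round(np.linalg.norm(e),4),round(deg(e),1)) for e in(e1,e2)])
cv2.imwrite(f'pics/{k}.png',im)
E
python3 chk.py w2
```

```text
3.45 [ 0.51589634 -0.20537483  0.01356284] [-8.17520643e-05  7.38573189e-01 -6.74173300e-01  7.82927571e-06] [0.30357677 0.35147593 0.61524171]
[303. 306.] [134. 212.]
[ 42. 387.] [ 30. 128.]
W [320. 389.] [ 0.5116 -0.1423] [-215.85256516   15.47000113] [(np.float64(0.0788), np.float64(-174.3)), (np.float64(0.0316), np.float64(98.8))]
W [ 26. 353.] [ 0.664 -0.15 ] [-239.7491665  -135.25838023] [(np.float64(0.0256), np.float64(-174.8)), (np.float64(0.0555), np.float64(83.7))]
W [409. 311.] [ 0.4717 -0.1923] [-261.35939463   60.46447842] [(np.float64(0.0088), np.float64(-154.9)), (np.float64(0.0322), np.float64(115.5))]
```

View pics/w2.png

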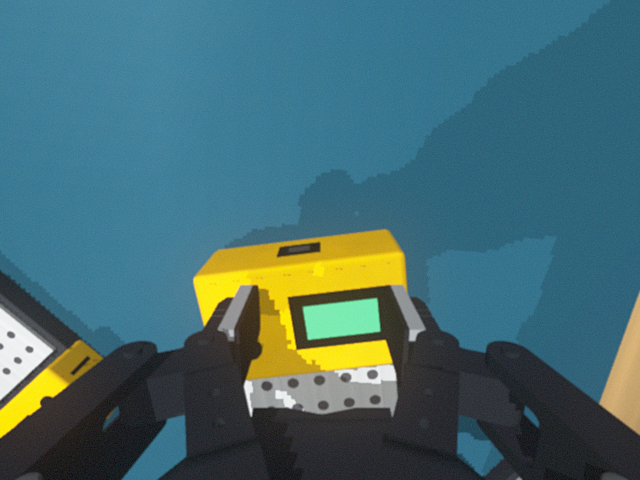

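Run:
```python
from h import *
from scipy.spatial.transform import Rotation as Ro
z=np.load('w2.npz');o=bot.get_obs();q=o['eef_rot'];R=Ro.from_quat([q[1],q[2],q[3],q[0]]).as_matrix();P=o['position']
for l in([0,0,0],[.011,.03,0],[-.011,.03,0],[-.011,.026,-.01],[.011,-.03,0],[0,0,-.03]): print(l,proj(z,P+R@l))
# where the box corners are at z=.042 / .003
for u,v in((195,280),(401,263)): print('top',onz(z,u,v,.042), 'tool', R.T@(onz(z,u,v,.042)-P))
for u,v in((225,247),(390,230)): print('bot',onz(z,u,v,.003),'tool', R.T@(onz(z,u,v,.003)-P))
d=z['d']
for u,v in((250,270),(350,253),(245,300),(228,305),(280,330),(400,300),(318,270)):
    oo,dd=ray(z,u,v);f=(z['extrinsics'][:3,:3]@dd)[2];X=oo+dd*d[v,u]/-f;print(u,v,np.round(X,4),np.round(R.T@(X-P),4))
```

```text
[0, 0, 0] [322.55057458 272.83127119]
[0.011, 0.03, 0] [383.08997566 252.15958413]
[-0.011, 0.03, 0] [381.08793615 292.75801127]
[-0.011, 0.026, -0.01] [376.0570072 301.6823151]
[0.011, -0.03, 0] [262.03107607 252.22979062]
[0, 0, -0.03] [322.83549555 299.7358143 ]
top [ 0.57077335 -0.2090116   0.042     ] tool [ 0.00845381 -0.05422038 -0.02841332]
top [ 0.4849176  -0.22456255  0.042     ] tool [ 0.01609743  0.03269692 -0.02842772]
bot [ 0.5677656  -0.21106273  0.003     ] tool [ 0.01022127 -0.05103136  0.01058617]
bot [ 0.48306155 -0.22807253  0.003     ] tool [0.01942284 0.03487231 0.01057195]
250 270 [ 0.5481 -0.2146  0.0394] [ 0.012  -0.0312 -0.0259]
350 253 [ 0.5058 -0.2245  0.0346] [ 0.0179  0.0119 -0.021 ]
245 300 [ 0.5451 -0.2138  0.0656] [ 0.0108 -0.0283 -0.052 ]
228 305 [ 0.5522 -0.2088  0.0612] [ 0.0066 -0.0358 -0.0476]
280 330 [ 0.5335 -0.1882  0.0418] [-0.0156 -0.019  -0.0282]
400 300 [ 0.4893 -0.2188  0.0655] [ 0.0108  0.0278 -0.0519]
318 270 [ 0.5192 -0.2186  0.0427] [ 0.0133 -0.002  -0.0292]
```

Run:
```python
from h import *
from scipy.spatial.transform import Rotation as Ro
z=np.load('w1.npz');q=[ 3.04104176e-04,7.82169574e-01,-6.23063751e-01,-1.49263091e-03];R=Ro.from_quat([q[1],q[2],q[3],q[0]]).as_matrix();P=np.array([0.5419445,-0.27205597,0.19747969]);d=z['d']
for v in(284,288,292,300,310,325):
  for u in(236,240,248,254,258,388,394,398,404):
    oo,dd=ray(z,u,v);f=(z['extrinsics'][:3,:3]@dd)[2];X=oo+dd*d[v,u]/-f;L=R.T@(X-P)*1000
    if L[2]<50: print(u,v,np.round(L))
print('wrist cam in tool',R.T@(-z['extrinsics'][:3,:3].T@z['extrinsics'][:3,3]-P))
```

```text
240 288 [ 11. -32. -41.]
248 288 [ 11. -29. -41.]
254 288 [ 11. -27. -42.]
258 288 [  9. -26. -36.]
388 288 [ 11.  25. -42.]
394 288 [ 11.  27. -42.]
398 288 [ 11.  29. -42.]
404 288 [ 11.  31. -42.]
240 292 [ 11. -31. -46.]
248 292 [ 11. -28. -46.]
254 292 [ 11. -26. -44.]
258 292 [  7. -26. -37.]
388 292 [ 10.  25. -43.]
394 292 [ 11.  27. -45.]
398 292 [ 11.  28. -46.]
404 292 [ 11.  30. -46.]
236 300 [ 11. -31. -53.]
240 300 [ 11. -30. -52.]
248 300 [ 12. -27. -53.]
254 300 [  8. -26. -46.]
258 300 [  4. -26. -38.]
388 300 [  7.  25. -44.]
394 300 [ 11.  25. -53.]
398 300 [ 11.  27. -51.]
404 300 [ 11.  29. -52.]
236 310 [ 11. -30. -59.]
240 310 [ 11. -28. -60.]
248 310 [ 10. -26. -57.]
254 310 [  4. -26. -47.]
258 310 [  0. -26. -39.]
388 310 [  4.  25. -46.]
394 310 [  9.  25. -56.]
398 310 [ 11.  25. -60.]
404 310 [ 11.  27. -60.]
236 325 [ 11. -28. -70.]
240 325 [ 11. -27. -69.]
248 325 [  5. -26. -58.]
254 325 [ -1. -26. -49.]
258 325 [ -6. -26. -41.]
388 325 [ -2.  25. -46.]
394 325 [  4.  25. -57.]
398 325 [  7.  25. -63.]
404 325 [ 11.  25. -69.]
wrist cam in tool [ 0.07188986 -0.00083499 -0.174116  ]
```

The picture and its depth show the fingertips actually end about 37 mm short of the reported TCP. They are passing about 8 mm above the box (tips at about (250,288) and (400,288)), and the preheater has not moved. I'll lift, back off and verify before going lower.

Emit:
arm_command(
  targets="-0.2 0 0 -1 0 0 0; -0.2 0 0 -2 0 0 0; -0.2 2.5 -0.6 -2 0 0 -0.05; -0.2 5.0 -1.3 -2 0 0 -0.1; -0.2 7.0 -1.85 -2 0 0 -0.133; -0.2 7.0 -1.85 -2 0 0 -0.133; -0.2 7.0 -1.85 0 0 0 -0.133; -0.2 7.0 -1.85 0.2 0 0 -0.133; -0.2 7.0 -1.85 0.2 0 0 -0.133",
)

```text
time_s: 4.62
position: [0.5404, -0.2733, 0.0111]
eef_rot: [0.0, 0.782, -0.623, -0.0]
force: [-0.2, 0.4, 0.2]
width: 0.603
```

```bash
cat > tip.py <<'E'
from h import *
from scipy.spatial.transform import Rotation as Ro
import sys
o=bot.get_obs();q=o['eef_rot'];R=Ro.from_quat([q[1],q[2],q[3],q[0]]).as_matrix();P=np.array(o['position']);print(o['time_s'],P,q,o['force'])
im,d,p=shot('wrist');np.savez(sys.argv[1]+'.npz',im=im,d=d,**p)
E=np.array(p['extrinsics']);K=np.array(p['mtx']);v,u=np.mgrid[0:480,0:640]
k=np.stack([(u-K[0,2])/K[0,0],-(v-K[1,2])/K[1,1],-np.ones(u.shape)],-1)*d[...,None]
X=(k-E[:3,3])@E[:3,:3];L=(X-P)@R
m=(d>0)&(abs(L[...,0])<.014)&(abs(L[...,1])>.02)&(abs(L[...,1])<.045)&(L[...,2]>-.07)&(X[...,2]>.004)
print('finger lowest world z (pcts), local z',np.percentile(X[m][:,2],[0,1,3,10]),np.percentile(L[m][:,2],[90,97,99,100]), 'y',L[m][:,1].min(),L[m][:,1].max())
m=(abs(X[...,0]-.53)<.06)&(abs(X[...,1]+.2)<.06)&(abs(X[...,2]-.042)<.004)
w=X[m&(yellow(im)>0)][:,:2];r=cv2.minAreaRect(w.astype(np.float32)*1000);print('boxtop',r,len(w))
cv2.imwrite('pics/'+sys.argv[1]+'.png',im)
E
python3 tip.py w3
python3 - <<'E'
from h import *
s=shot('scene');cv2.imwrite('pics/s3.png',cv2.resize(s[0][90:300,110:390],(800,600)))
E
```

```text
4.625 [ 0.54039837 -0.27328385  0.01106639] [ 2.68167182e-04  7.81881623e-01 -6.23426732e-01 -4.07019991e-04] [-0.24982874  0.38415252  0.20346505]
finger lowest world z (pcts), local z [0.04516219 0.04721768 0.04930405 0.05319143] [-0.04214003 -0.03821571 -0.03616658 -0.03407119] y -0.04010241878570736 0.03878901160046934
boxtop ((528.6981201171875, -217.95252990722656), (69.37500762939453, 5.8737969398498535), 12.85001277923584) 1037
```

View pics/s3.png

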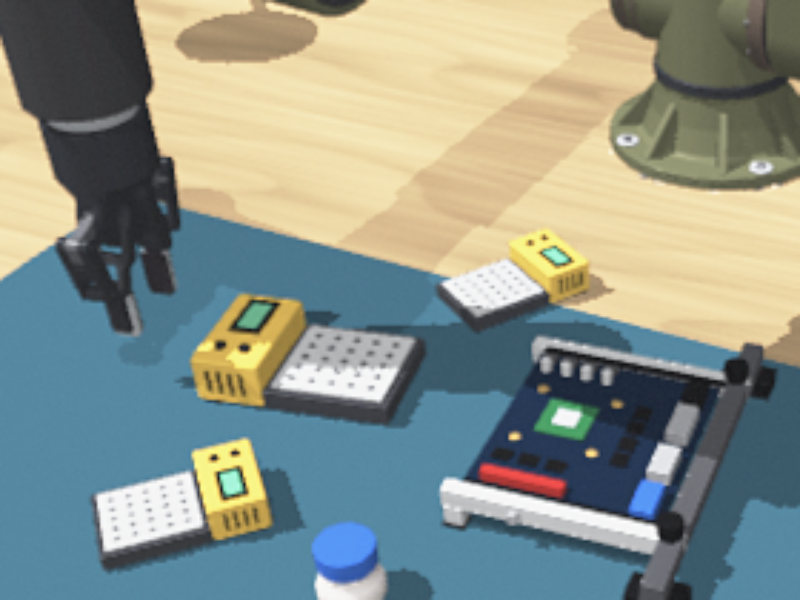

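The scene view shows the fingertips at (130,325) and (165,285) in the crop, hovering behind the preheater, which hasn't moved. Finger ends are at z ≈ 46 mm, so I'll lower them by 33 mm.

Emit:
arm_command(
  targets="-0.2 0 0 1 0 0 0; -0.2 0 0 2 0 0 0; -0.2 0 0 2.7 0 0 0; -0.2 0 0 3.2 0 0 0; -0.2 0 0 3.2 0 0 0",
)

```text
time_s: 5.35
position: [0.5404, -0.2737, -0.0211]
eef_rot: [0.0, 0.782, -0.624, -0.0]
force: [-0.1, 0.9, 0.7]
width: 0.601
```

```bash
sed -i 's/X\[...,2\]>.004/X[...,2]>.007/' tip.py; python3 tip.py w4
python3 - <<'E'
from plan import *
b=hol([.5052,-.1163])*1000;print(b);plan(b[0],b[1],102.8-96.1,165,5,25)
E
```

```text
5.35 [ 0.5404378  -0.27366728 -0.02109022] [ 1.91358666e-04  7.81702262e-01 -6.23651615e-01 -4.46919403e-04] [-0.12839681  0.916847    0.7324058 ]
finger lowest world z (pcts), local z [0.01312508 0.01501157 0.01694508 0.02104467] [-0.04215347 -0.0380273  -0.03609845 -0.03423983] y -0.0400982221134454 0.03871924272928423
boxtop ((0.0, 0.0), (0.0, 0.0), 0.0) 0
[-189.35002765   19.02884724]
bed x -189 rows: -4.55 -0.03 0 0 0 0.001
bed x -184 rows: -5.05 0.20 0 0 0 0.030
bed x -179 rows: -5.56 0.41 0 0 0 0.058
bed x -174 rows: -6.08 0.59 0 0 0 0.085
bed x -169 rows: -6.59 0.74 0 0 0 0.110
bed x -164 rows: -7.11 0.87 0 0 0 0.133
bed x -159 rows: -7.63 0.97 0 0 0 0.155
bed x -154 rows: -8.15 1.04 0 0 0 0.175
bed x -149 rows: -8.67 1.10 0 0 0 0.193
bed x -144 rows: -9.19 1.13 0 0 0 0.210
bed x -139 rows: -9.71 1.14 0 0 0 0.224
bed x -134 rows: -10.22 1.13 0 0 0 0.238
bed x -129 rows: -10.74 1.10 0 0 0 0.249
bed x -124 rows: -11.24 1.05 0 0 0 0.259
bed x -120 rows: -11.75 0.98 0 0 0 0.268
bed x -115 rows: -12.25 0.90 0 0 0 0.274
bed x -110 rows: -12.75 0.80 0 0 0 0.279
bed x -105 rows: -13.24 0.69 0 0 0 0.283
bed x -100 rows: -13.74 0.56 0 0 0 0.285
bed x -95 rows: -14.22 0.42 0 0 0 0.285
bed x -90 rows: -14.71 0.27 0 0 0 0.284
bed x -85 rows: -15.19 0.10 0 0 0 0.281
bed x -80 rows: -15.66 -0.07 0 0 0 0.276
bed x -75 rows: -16.14 -0.26 0 0 0 0.270
bed x -69 rows: -16.61 -0.45 0 0 0 0.262
```

Emit:
arm_command(
  targets="-0.2 -2.5 0 0 0 0 0; -0.2 -4.0 0 0 0 0 0; -0.2 -4.5 0 0 0 0 0; -0.2 -5.05 0.2 0 0 0 0.03; -0.2 -5.56 0.41 0 0 0 0.058; -0.2 -6.08 0.59 0 0 0 0.085; -0.2 -6.59 0.74 0 0 0 0.11; -0.2 -7.11 0.87 0 0 0 0.133; -0.2 -7.63 0.97 0 0 0 0.155; -0.2 -7.63 0.97 0 0 0 0.155",
)

```text
time_s: 6.65
position: [0.5142, -0.2009, -0.0206]
eef_rot: [-0.0, 0.731, -0.682, -0.0]
force: [-0.9, -0.6, -0.1]
width: 0.599
```

```bash
python3 chk.py w5
```

```text
6.65 [ 0.51420177 -0.20085042 -0.02059469] [-2.59471809e-04  7.31075222e-01 -6.82296770e-01 -2.62823513e-04] [-0.92381194 -0.58718383 -0.10082718]
[322. 365.] [ 92. 157.]
[ 19. 404.] [29. 71.]
W [409. 310.] [ 0.4806 -0.2047] [-274.63806886   52.86999492] [(np.float64(0.0069), np.float64(-156.1)), (np.float64(0.0261), np.float64(114.2))]
W [234. 309.] [ 0.5494 -0.2006] [-277.89730634  -15.95609355] [(np.float64(0.0248), np.float64(-107.6)), (np.float64(0.0065), np.float64(162.4))]
```

View pics/w5.png

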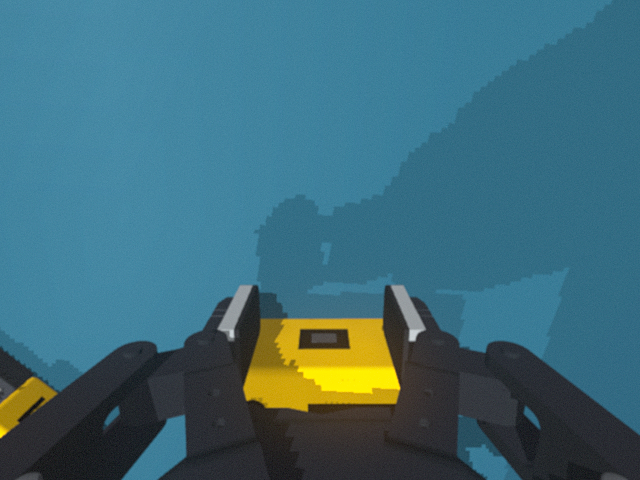

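The picture shows the rear face flat against both fingertips, with its socket at (324,338) centred between them, so the push is tracking. I'll continue along the path.

```bash
cat > face.py <<'E'
from h import *
from scipy.spatial.transform import Rotation as Ro
def face(k):
    o=bot.get_obs();q=o['eef_rot'];R=Ro.from_quat([q[1],q[2],q[3],q[0]]).as_matrix();P=np.array(o['position'])
    im,d,p=shot('wrist');np.savez(k+'.npz',im=im,d=d,**p)
    v,u=np.mgrid[0:480,0:640];K=np.array(p['mtx']);E=np.array(p['extrinsics'])
    kk=np.stack([(u-K[0,2])/K[0,0],-(v-K[1,2])/K[1,1],-np.ones(u.shape)],-1)*d[...,None];X=(kk-E[:3,3])@E[:3,:3];L=(X-P)@R
    y=(yellow(im)>0)&(abs(u-322)<110)
    # rear top edge: per column lowest-row crossing to top face ; use depth z
    m=y&(X[...,2]>.008)&(X[...,2]<.036)&(abs(L[...,1])<.06)&(abs(L[...,0])<.06)
    w=X[m][:,:2];c,s,vt=np.linalg.svd(w-w.mean(0),full_matrices=False)[0:3][0:1][0] if 0 else (w.mean(0),None,np.linalg.svd(w-w.mean(0),full_matrices=False)[2])
    e=vt[0];e=e if e[0]<0 else -e   # holder-left direction
    u_=np.array([e[1],-e[0]]);  # heading
    hs=cv2.inRange(hsv(im),(0,0,0),(180,255,90));box=np.zeros_like(hs);box[290:400,262:384]=255
    cs=[b for b in blobs(hs&box,80)]
    so=None
    for b in cs:
        (cx,cy),(a1,a2),_=cv2.minAreaRect(b)
        if 30<max(a1,a2)<70 and 285<cy<365: so=(cx,cy)
    print('n',len(w),'heading rel %.2f'%(deg(u_)-np.degrees(TH)),'socket px',so,'local x of face',np.median(L[m][:,0]),P,o['force'],o['time_s'])
    if so:
        o_,dd=ray(p,*so); t=((c-o_[:2])@u_)/(dd[:2]@u_);S=o_+t*dd
        b=hol(S[:2]+.105*u_)*1000;print('socket',np.round(S,4),'-> bed in holder',b);return b,deg(u_)-np.degrees(TH)
E
python3 -c "
from face import *
face('f1')"
```

```text
n 4067 heading rel -2.06 socket px (323.5, 339.0) local x of face -0.011082743649079805 [ 0.51414587 -0.20084184 -0.02083135] [ 0.43666588 -1.44778765  0.70125271] 6.7
socket [ 0.5133 -0.1898  0.0216] -> bed in holder [-158.39135857   15.03858507]
```

Emit:
arm_command(
  targets="-0.2 -0.5 0.05 0 0 0 0.02; -0.2 -1.0 0.04 0 0 0 0.038; -0.2 -1.55 0.0 0 0 0 0.055; -0.2 -2.06 -0.05 0 0 0 0.069; -0.2 -2.57 -0.15 0 0 0 0.083; -0.2 -3.08 -0.25 0 0 0 0.094; -0.2 -3.58 -0.38 0 0 0 0.104; -0.2 -4.07 -0.53 0 0 0 0.113; -0.2 -4.07 -0.53 0 0 0 0.113",
)

```text
time_s: 7.88
position: [0.5173, -0.1599, -0.0203]
eef_rot: [0.0, -0.692, 0.722, -0.0]
force: [-0.4, -0.0, -0.0]
width: 0.6
```

```bash
python3 -c "
from face import *
b,h=face('f2')
from plan import plan
plan(b[0],b[1],h,90,5,40)"
```

```text
n 4125 heading rel -6.82 socket px (279.0, 306.5) local x of face -0.012476152311685038 [ 0.51725294 -0.15994475 -0.02028384] [-0.43695291 -0.03537724 -0.0254553 ] 7.875
socket [ 0.5391 -0.1478 -0.0094] -> bed in holder [-120.03617507  -23.81188318]
bed x -120 rows: -0.22 -2.16 0 0 0 -0.031
bed x -115 rows: -0.78 -2.88 0 0 0 -0.125
bed x -110 rows: -1.39 -3.46 0 0 0 -0.209
bed x -105 rows: -2.02 -3.92 0 0 0 -0.281
bed x -100 rows: -2.65 -4.23 0 0 0 -0.343
bed x -96 rows: -3.28 -4.43 0 0 0 -0.394
bed x -91 rows: -3.88 -4.52 0 0 0 -0.433
bed x -86 rows: -4.46 -4.51 0 0 0 -0.463
bed x -82 rows: -5.00 -4.41 0 0 0 -0.483
bed x -77 rows: -5.51 -4.24 0 0 0 -0.493
bed x -72 rows: -5.98 -3.99 0 0 0 -0.495
bed x -67 rows: -6.42 -3.69 0 0 0 -0.487
bed x -62 rows: -6.82 -3.32 0 0 0 -0.470
bed x -56 rows: -7.20 -2.89 0 0 0 -0.443
bed x -51 rows: -7.55 -2.41 0 0 0 -0.406
bed x -46 rows: -7.88 -1.86 0 0 0 -0.359
bed x -40 rows: -8.21 -1.25 0 0 0 -0.300
bed x -35 rows: -8.55 -0.57 0 0 0 -0.231
bed x -30 rows: -8.92 0.17 0 0 0 -0.150
bed x -25 rows: -9.41 0.24 0 0 0 -0.150
bed x -20 rows: -9.90 0.32 0 0 0 -0.150
bed x -15 rows: -10.40 0.39 0 0 0 -0.150
bed x -10 rows: -10.89 0.47 0 0 0 -0.150
bed x -5 rows: -11.39 0.54 0 0 0 -0.150
bed x 0 rows: -11.86 0.61 0 0 0 -0.150
```

```bash
python3 - <<'E'
import re
s=open('face.py').read()
a=s.index("    for b in cs:");b=s.index("    print('n'")
s=s[:a]+"""    for b in cs:
        (cx,cy),(a1,a2),_=cv2.minAreaRect(b);o_,dd=ray(p,cx,cy);t=((c-o_[:2])@u_)/(dd[:2]@u_);z=(o_+t*dd)[2]
        print('cand',round(cx),round(cy),round(a1),round(a2),round(z,3))
        if .012<z<.03 and 25<max(a1,a2)<70 and abs(cx-322)<40: so=(cx,cy)
"""+s[b:]
s=s.replace("box[290:400,262:384]","box[300:400,265:381]")
open('face.py','w').write(s)
E
python3 -c "
from face import *
face('f3')
cv2.imwrite('pics/f3.png',np.load('f3.npz')['im'][240:440,200:440])"
```

```text
cand 324 341 19 49 0.022
cand 280 310 21 31 -0.006
n 4130 heading rel -6.81 socket px (324.3392333984375, 341.21282958984375) local x of face -0.012636367821924514 [ 0.51727512 -0.16010384 -0.02021966] [1.23793219 0.37512431 0.61181321] 7.925
socket [ 0.5173 -0.1475  0.0216] -> bed in holder [-117.44043381   -2.15356124]
```

View pics/f3.png

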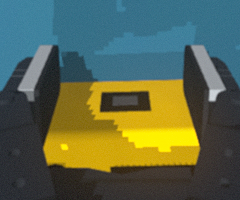

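My last rows were expressed in the old tool frame, so the preheater went about 9 mm further sideways than planned. It stayed in contact and is nearly on the centreline (-117, -2 mm, -6.8°). Replanning from here, with rows in the current frame.

```bash
python3 -c "
from plan import plan
plan(-117.4,-2.1,-7,95,5,12)"
```

```text
bed x -117 rows: -0.17 0.06 0 0 0 -0.028
bed x -112 rows: -0.68 -0.07 0 0 0 -0.046
bed x -107 rows: -1.19 -0.17 0 0 0 -0.062
bed x -102 rows: -1.70 -0.26 0 0 0 -0.078
bed x -97 rows: -2.21 -0.33 0 0 0 -0.092
bed x -92 rows: -2.72 -0.39 0 0 0 -0.105
bed x -87 rows: -3.22 -0.43 0 0 0 -0.116
bed x -82 rows: -3.73 -0.45 0 0 0 -0.127
bed x -77 rows: -4.24 -0.46 0 0 0 -0.136
bed x -72 rows: -4.74 -0.45 0 0 0 -0.143
bed x -67 rows: -5.24 -0.43 0 0 0 -0.150
bed x -62 rows: -5.74 -0.39 0 0 0 -0.155
```

Emit:
arm_command(
  targets="-0.2 -0.17 0.05 0 0 0 -0.028; -0.2 -0.68 -0.07 0 0 0 -0.046; -0.2 -1.19 -0.17 0 0 0 -0.062; -0.2 -1.7 -0.26 0 0 0 -0.078; -0.2 -2.21 -0.33 0 0 0 -0.092; -0.2 -2.72 -0.39 0 0 0 -0.105; -0.2 -3.22 -0.43 0 0 0 -0.116; -0.2 -3.73 -0.45 0 0 0 -0.127; -0.2 -4.0 -0.45 0 0 0 -0.132; -0.2 -4.0 -0.45 0 0 0 -0.132",
)

```text
time_s: 9.22
position: [0.5231, -0.1202, -0.0206]
eef_rot: [-0.0, 0.738, -0.675, -0.0]
force: [0.8, -1.3, 0.7]
width: 0.598
```

```bash
python3 -c "
from face import *
b,h=face('f4')
from plan import plan
plan(b[0],b[1],h,60,5,17)
t=shot('top');np.savez('t4.npz',im=t[0],d=t[1],**t[2])
for c in blobs(green(t[0]),40):
    m,e1,e2=rectw(t[2],c,.03);print('cpu?',np.round(cv2.minAreaRect(c)[0],1),m,deg(e1),np.linalg.norm(e1))"
```

```text
cand 322 338 17 49 0.022
cand 274 308 17 18 -0.004
n 4010 heading rel -1.02 socket px (321.5, 338.5) local x of face -0.011041554340688325 [ 0.52311941 -0.12023432 -0.02058541] [ 0.82379436 -1.25272394  0.73233478] 9.225
socket [ 0.5228 -0.1092  0.0215] -> bed in holder [-79.18568052  -1.09588418]
bed x -79 rows: -0.00 -0.08 0 0 0 -0.000
bed x -74 rows: -0.50 -0.15 0 0 0 -0.010
bed x -69 rows: -1.00 -0.20 0 0 0 -0.017
bed x -64 rows: -1.50 -0.25 0 0 0 -0.024
bed x -59 rows: -2.01 -0.27 0 0 0 -0.029
bed x -54 rows: -2.51 -0.29 0 0 0 -0.032
bed x -49 rows: -3.01 -0.29 0 0 0 -0.035
bed x -44 rows: -3.51 -0.28 0 0 0 -0.035
bed x -39 rows: -4.01 -0.25 0 0 0 -0.035
bed x -34 rows: -4.50 -0.22 0 0 0 -0.033
bed x -29 rows: -5.00 -0.18 0 0 0 -0.029
bed x -24 rows: -5.50 -0.12 0 0 0 -0.024
bed x -19 rows: -6.00 -0.06 0 0 0 -0.018
bed x -14 rows: -6.50 -0.05 0 0 0 -0.018
bed x -9 rows: -7.00 -0.05 0 0 0 -0.018
bed x -4 rows: -7.50 -0.04 0 0 0 -0.018
bed x 0 rows: -7.92 -0.03 0 0 0 -0.018
```

Emit:
arm_command(
  targets="-0.2 -0.5 -0.07 0 0 0 -0.01; -0.2 -1.0 -0.12 0 0 0 -0.017; -0.2 -1.5 -0.17 0 0 0 -0.024; -0.2 -2.0 -0.19 0 0 0 -0.029; -0.2 -2.5 -0.21 0 0 0 -0.032; -0.2 -3.0 -0.21 0 0 0 -0.033; -0.2 -3.5 -0.2 0 0 0 -0.033; -0.2 -4.0 -0.17 0 0 0 -0.031; -0.2 -4.5 -0.14 0 0 0 -0.029; -0.2 -4.5 -0.14 0 0 0 -0.029",
)

```text
time_s: 10.58
position: [0.5207, -0.0752, -0.0203]
eef_rot: [-0.0, 0.747, -0.664, 0.0]
force: [0.5, -0.6, -0.5]
width: 0.601
```

```bash
python3 -c "
from face import *
b,h=face('f5')
from plan import plan
plan(b[0],b[1],h,28,5,17)
t=shot('scene')
for c in blobs(green(t[0]),40): print(cv2.minAreaRect(c)[:2])
for c in blobs(green(np.load('scene0.npz')['im']),40): print('before',cv2.minAreaRect(c)[:2])"
```

```text
cand 322 339 18 49 0.022
cand 274 309 18 18 -0.004
n 4023 heading rel 0.60 socket px (321.5, 339.0) local x of face -0.011305141269870889 [ 0.52072845 -0.07519157 -0.02026365] [ 0.51593187 -0.63158953 -0.50113536] 10.575
socket [ 0.52   -0.0639  0.0217] -> bed in holder [-33.83902993  -0.19599842]
bed x -34 rows: -0.05 -0.06 0 0 0 0.001
bed x -29 rows: -0.55 -0.15 0 0 0 -0.011
bed x -24 rows: -1.05 -0.18 0 0 0 -0.016
bed x -19 rows: -1.55 -0.17 0 0 0 -0.016
bed x -14 rows: -2.05 -0.12 0 0 0 -0.010
bed x -9 rows: -2.55 -0.02 0 0 0 0.001
bed x -4 rows: -3.05 0.05 0 0 0 0.011
bed x 0 rows: -3.43 0.04 0 0 0 0.011
((307.60589599609375, 236.52352905273438), (19.63220977783203, 12.039641380310059))
before ((307.9038391113281, 236.4807891845703), (20.39607810974121, 11.96308422088623))
```

Emit:
arm_command(
  targets="-0.2 -0.5 -0.03 0 0 0 -0.003; -0.2 -1.0 -0.04 0 0 0 0; -0.2 -1.5 -0.02 0 0 0 0.003; -0.2 -2.0 0 0 0 0 0.006; -0.2 -2.4 0.03 0 0 0 0.009; -0.2 -2.7 0.03 0 0 0 0.01; -0.2 -2.95 0.03 0 0 0 0.01; -0.2 -3.1 0.03 0 0 0 0.01; -0.2 -3.1 0.03 0 0 0 0.01; -0.2 -3.1 0.03 0 0 0 0.01",
)

```text
time_s: 11.92
position: [0.5167, -0.0449, -0.0206]
eef_rot: [-0.0, 0.744, -0.668, -0.0]
force: [0.5, -4.0, 1.5]
width: 0.601
```

```bash
python3 -c "
from face import *
b,h=face('f6')"
```

```text
cand 322 338 17 49 0.022
cand 274 309 18 19 -0.003
n 4053 heading rel 0.08 socket px (321.5, 338.5) local x of face -0.010970613780386404 [ 0.51665703 -0.0449157  -0.02056579] [ 0.50539785 -3.97526825  1.50048259] 11.925
socket [ 0.5162 -0.034   0.0216] -> bed in holder [-3.63101578 -0.48077465]
```

Emit:
arm_command(
  targets="-0.2 1 0 0 0 0 0; -0.2 3 0 0 0 0 0; -0.2 5 0 0 0 0 0; -0.2 5 0 -5 0 0 0; -0.2 7 0 -10 0 0 0; -0.2 12 0 -15 0 0 0; -0.2 18 0 -18 0 0 0; -0.2 21 0 -20 0 0 0; -0.2 21 0 -20 0 0 0; -0.2 21 0 -20 0 0 0",
)

```text
time_s: 13.22
position: [0.5386, -0.2535, 0.178]
eef_rot: [-0.0, 0.744, -0.668, -0.001]
force: [-0.7, 0.1, 0.1]
width: 0.594
```

```bash
cat > fin.py <<'E'
from h import *
import sys
k=sys.argv[1];ims=[]
for n in('top','scene'):
    im,d,p=shot(n);ims.append(im);np.savez(k+n+'.npz',im=im,d=d,**p);o=np.load(n+'0.npz')
    for nm,f,z in(('Y',yellow,.042),('G',green,.03),('W',bright,.034)):
        for tag,I in(('now',im),('t0',o['im'])):
            for c in blobs(f(I),80)[:14]:
                r=cv2.minAreaRect(c);u,v=r[0]
                if not((n=='top' and 200<u<480 and 180<v<380 ) or (n=='scene' and 150<u<340 and 150<v<300)): continue
                m,e1,e2=rectw(p,c,z);print(n,nm,tag,np.round(r[0],1),np.round(m,4),np.round(hol(m)*1000,1),[(round(np.linalg.norm(e)*1000,1),round(deg(e),1)) for e in(e1,e2)])
a=cv2.resize(ims[0][195:345,250:450],(400,300));b=cv2.resize(ims[1][165:315,160:360],(400,300));cv2.imwrite('pics/'+k+'.png',np.hstack([a,b]))
E
python3 fin.py e1
```

```text
top Y now [363.4 269.1] [ 0.512  -0.0065] [-80.9   0.6] [(np.float64(55.7), np.float64(-83.8)), (np.float64(90.5), np.float64(-174.3))]
top Y now [218.4 264.6] [0.5271 0.3171] [239.3 -48.8] [(np.float64(64.0), np.float64(-18.4)), (np.float64(64.0), np.float64(-109.3))]
top Y now [378.8 359.7] [ 0.3122 -0.0357] [-88.7 202.3] [(np.float64(41.0), np.float64(-32.1)), (np.float64(69.4), np.float64(-121.2))]
top Y t0 [446.3 263.7] [ 0.5213 -0.1923] [-266.7   11.1] [(np.float64(54.2), np.float64(-76.9)), (np.float64(89.7), np.float64(-168.1))]
top Y t0 [378.9 359.7] [ 0.3121 -0.0359] [-88.9 202.5] [(np.float64(40.8), np.float64(-31.9)), (np.float64(67.6), np.float64(-121.0))]
top Y t0 [407.2 205.4] [ 0.6541 -0.1087] [-197.7 -129.9] [(np.float64(39.7), np.float64(-43.0)), (np.float64(65.7), np.float64(-133.6))]
top G now [327.2 273.1] [0.5045 0.0741] [ 0.  -0.5] [(np.float64(36.1), np.float64(-82.8)), (np.float64(36.3), np.float64(-173.0))]
top G t0 [327.3 273.3] [0.5041 0.074 ] [-0.  -0.1] [(np.float64(35.9), np.float64(-83.8)), (np.float64(36.1), np.float64(-174.0))]
top W now [389.4 336.7
[... 2262 characters left out ...]
64(96.6))]
scene W now [301.4 272.5] [0.6114 0.1118] [  26.2 -110.8] [(np.float64(42.8), np.float64(-158.8)), (np.float64(155.4), np.float64(95.8))]
scene W now [161.4 268.5] [ 0.711  -0.1337] [-228.5 -183.8] [(np.float64(67.2), np.float64(136.7)), (np.float64(61.1), np.float64(46.9))]
scene W t0 [230.  216.6] [ 0.5181 -0.1066] [-181.1    5.2] [(np.float64(90.5), np.float64(-148.6)), (np.float64(113.0), np.float64(102.3))]
scene W t0 [301.4 272.5] [0.6115 0.1118] [  26.2 -110.9] [(np.float64(42.8), np.float64(-158.8)), (np.float64(155.4), np.float64(95.8))]
scene W t0 [161.4 268.5] [ 0.711  -0.1337] [-228.5 -183.8] [(np.float64(67.2), np.float64(136.7)), (np.float64(61.1), np.float64(46.9))]
```

View pics/e1.png

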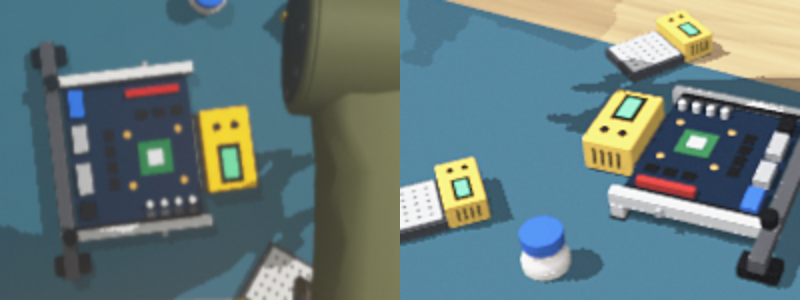

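Left (top view): box at about (228,148), square in front of the board edge, with the CPU at (156,157). Right (scene view): holder, jar and look-alikes are where they were. The two measurements put the bed 3.4–3.6 mm short, within ±0.6 mm laterally and about 0.1° off. One last nudge of 3.6 mm, then retreat.

Emit:
arm_command(
  targets="-0.2 -5 0 2 0 0 0; -0.2 -10 0 5 0 0 0; -0.2 -14 0 9 0 0 0; -0.2 -16 0 14 0 0 0; -0.2 -16 0 18.5 0 0 0; -0.2 -16 0 20 0 0 0; -0.2 -16 0 20 0 0 0; -0.2 -18.5 0 20 0 0 0; -0.2 -20 0 20 0 0 0; -0.2 -20 0 20 0 0 0",
)

```text
time_s: 14.58
position: [0.5186, -0.0542, -0.0189]
eef_rot: [-0.001, 0.744, -0.668, 0.001]
force: [-0.7, -0.6, 1.4]
width: 0.604
```

```bash
python3 -c "
from face import *
face('f7')
from plan import plan
plan(0,0,0,10,5,1)"
```

```text
cand 323 356 49 19 0.022
cand 278 322 23 26 -0.006
n 4681 heading rel 0.04 socket px (323.4999694824219, 356.4999694824219) local x of face -0.02038811679322138 [ 0.51864088 -0.05416707 -0.01893473] [-0.72747035 -0.57160805  1.4435067 ] 14.575
socket [ 0.5162 -0.0339  0.0218] -> bed in holder [-3.62664417 -0.56494856]
bed x 0 rows: -1.35 0.07 0 0 0 0.002
```

Emit:
arm_command(
  targets="-0.2 -0.5 0 0 0 0 0; -0.2 -0.8 0 0 0 0 0; -0.2 -0.95 0 0 0 0 0; -0.2 -1.05 0 0 0 0 0; -0.2 -1.15 0 0 0 0 0; -0.2 -1.25 0 0 0 0 0; -0.2 -1.32 0 0 0 0 0; -0.2 -1.32 0 0 0 0 0; -0.2 -1.32 0 0 0 0 0",
)

```text
time_s: 15.75
position: [0.5162, -0.0419, -0.0205]
eef_rot: [0.0, 0.744, -0.668, -0.0]
force: [-0.7, -2.2, -0.8]
width: 0.596
```

```bash
python3 -c "
from face import *
face('f8')"
```

```text
cand 322 338 49 18 0.021
cand 274 309 18 19 -0.003
n 3991 heading rel 0.01 socket px (321.5, 338.0) local x of face -0.010976489375991305 [ 0.51615711 -0.04190199 -0.02054676] [-0.73891849 -2.22432651 -0.75274729] 15.75
socket [ 0.5157 -0.0309  0.0212] -> bed in holder [-0.56032803 -0.43360528]
```

Emit:
arm_command(
  targets="-0.2 1 0 0 0 0 0; -0.2 3 0 0 0 0 0; -0.2 5 0 0 0 0 0; -0.2 5 0 -5 0 0 0; -0.2 7 0 -10 0 0 0; -0.2 12 0 -15 0 0 0; -0.2 18 0 -18 0 0 0; -0.2 21 0 -20 0 0 0; -0.2 21 0 -20 0 0 0; -0.2 21 0 -20 0 0 0",
)

```text
time_s: 17.05
position: [0.5385, -0.2506, 0.1787]
eef_rot: [-0.0, 0.744, -0.668, -0.001]
force: [0.3, 0.8, -2.2]
width: 0.603
```

```bash
python3 fin.py e2 | grep now | head -12
```

```text
top Y now [362.  269.3] [ 0.5117 -0.0035] [-77.9   0.6] [(np.float64(55.7), np.float64(-83.8)), (np.float64(90.5), np.float64(-174.3))]
top Y now [218.6 264.8] [0.5268 0.3169] [239.1 -48.5] [(np.float64(63.2), np.float64(-14.0)), (np.float64(64.3), np.float64(-104.9))]
top Y now [378.7 359.6] [ 0.3123 -0.0355] [-88.5 202.2] [(np.float64(41.0), np.float64(-32.1)), (np.float64(68.9), np.float64(-121.2))]
top G now [327.3 273. ] [0.5047 0.074 ] [-0.1 -0.7] [(np.float64(35.7), np.float64(-84.6)), (np.float64(36.1), np.float64(-174.7))]
top W now [389.2 336.3] [ 0.3617 -0.0613] [-119.5  155.9] [(np.float64(65.6), np.float64(-30.7)), (np.float64(52.7), np.float64(-119.9))]
top W now [312.6 230.6] [0.601  0.1056] [ 21.1 -99.8] [(np.float64(152.9), np.float64(-84.5)), (np.float64(16.6), np.float64(-174.9))]
top W now [322.2 308.5] [0.4255 0.0868] [21.1 76.7] [(np.float64(148.8), np.float64(-83.7)), (np.float64(12.1), np.float64(-174.0))]
top W now [292.  284.2] [0.4809 0.1538] [81.8 14.5] [(np.float64(15.3), np.float64(-83.8)), (np.float64(34.2), np.float64(-173.6))]
scene Y now [276.2 237.4] [0.5467 0.0257] [-52.6 -37.3] [(np.float64(107.6), np.float64(157.7)), (np.float64(74.8), np.float64(45.1))]
scene Y now [193.5 271.2] [ 0.6985 -0.0666] [-160.4 -178.4] [(np.float64(36.6), np.float64(137.8)), (np.float64(26.5), np.float64(45.8))]
scene G now [307.9 236.6] [0.5068 0.076 ] [ 1.7 -3. ] [(np.float64(38.8), np.float64(-161.2)), (np.float64(44.1), np.float64(94.8))]
scene W now [301.4 272.5] [0.6114 0.1118] [  26.2 -110.8] [(np.float64(42.8), np.float64(-158.8)), (np.float64(155.4), np.float64(95.8))]
```

View pics/e2.png

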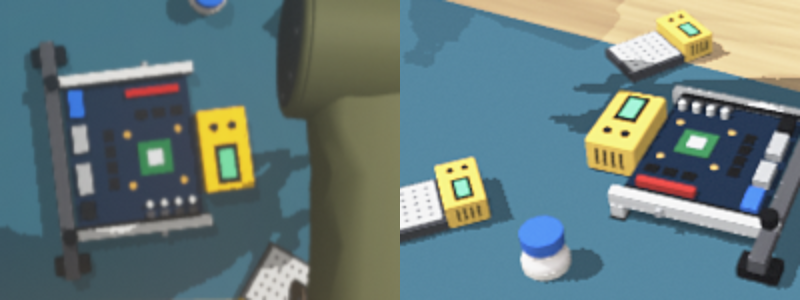

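The picture shows the box at (225,150) square against the board edge with a small gap. The holder (CPU at (156,157)), jar and look-alikes are unmoved, and the gripper is clear. Handing in.

```bash
python3 -c "
from plant import ticket
print(ticket.hand_in())"
```

```text
the job is handed in; nothing more can be done
None
```

I pushed the preheater by its rear face with two half-open fingertips, along a curved path under the board. I finished with a 3 mm nudge, backed clear and handed the job in at about 17 s.

**Last checks:**
- **Bed position:** it is 0.4–0.6 mm short of the processor's centre and within about 0.6 mm sideways. The wrist camera puts it at -0.4 mm sideways and the top camera at +0.6 mm.
- **Squareness:** it is within about 0.3° of square to the holder, which is itself measured to roughly 0.5°.
- **Holder and other things:** the processor and holder arms stayed within measuring noise in both cameras. The jar and the look-alikes, which I never touched, look unmoved. I did not measure the bottle or screwdriver.

**What disagreed or went wrong:**
- **Fingertip height:** the fingertips really end about 35 mm short of the reported TCP. My first push therefore passed about 8 mm above the box without touching it. I corrected the height using the wrist camera's depth.
- **Row frame slip:** one move used rows in the old tool frame, which took the preheater about 9 mm off the planned path while it was still outside the holder. I replanned from a new measurement before it went in.

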